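# Set the ratchet prop to the fourth notch and lock it

## Robot

A 7-joint arm with a two-finger parallel gripper is mounted at the origin on the work surface. World frame = base frame: x ahead of the robot, y to its left, z up, the work surface at z = 0. Lengths are in m, angles in rad, forces in N, time in s.
With the tool pointing down it reaches from about 0.4 to 0.85 m from the base axis. Payload 6.9 kg.
Tool frame: the origin (TCP) lies at the very end of the fingers, on their centre line; the grasp point (between the pads) lies 19 mm behind it (robot.grip_point_offset is the distance from the TCP to the grasp point, in m); z points along the fingers, y is the line along which they close (so a half turn about z gives the same grasp; the last joint's range is limited). The gripper opens to 85 mm and grips with 20 to 120 N. Pads are 22 mm wide; open, the fingers measure 114 mm over their backs; the gripper's body (76 mm by 85 mm) begins 54 mm behind the grasp point. The pads swing forward as they close: fully open they stand 13 mm farther back than shut.
Start: joints at [-1.218, 0.507, -0.238, 1.5, 0.126, 1.149, -0.155], TCP at [0.153, 0.606, 0.231] pointing down, gripper open.
Joint ranges: [-3.08, 3.08], [-0.24, 2.05], [-1.43, 1.35], [0, 2.5], [-1.52, 4.66], [0.17, 1.96], [-2.89, 2.89]. Speed limits (rad/s): [2.39, 2.39, 3.14, 3.14, 3.14, 3.14, 3.14].

## Interface

Orientations are given as a 3x3 rotation matrix whose columns are the frame's x, y, z axes.
In Python, from station import robot gives the robot as it stands.
- The arm moves only by the shell command python3 -m creep 'ROWS'. ROWS is a JSON object of lists of equal length, an entry for each row: "linear": the shift along the tool's x, y, z in mm, a list of three; "angular": the turn, a rotation vector about the tool's x, y, z in rad, a list of three; "fingers": the opening in per cent of the stroke, from 0 (shut) to 100 (fully open). A call has 1 to 5 rows; each row is the pose to reach, as a shift and turn from the pose commanded when the call began, along the tool's axes at that moment; what a row does not reach only later rows make up. A row lasts 1/10 s, in which the tool goes at most 50 mm and 8.59 degrees, less where a joint would pass 70% of its speed; a pose out of reach is approached as far as the arm can. A call with a gripper value outside its range is refused whole. The fingers move at their own pace and stop on an object; the grip force is fixed at half the most. Time passes only in rows, so rows that repeat a pose let the fingers close. It gives the time, the measured TCP pose, the force, the opening and the grip force at its end, in the units of the state.
- robot.observe(): the state, without advancing time (a new reading comes with each control period).
- robot.get_image(name): name is "side" or "top" or "wrist"; returns a dict with "img" (480x640x3 uint8, red, green, blue), "depth" (480x640 float32, m along the optical axis (not along the pixel's ray), 0 where there is no reading), "vfov" (degrees; the focal length in pixels is half the picture's height over the tangent of half this angle, whatever the lens; pixels are square), "cx", "cy" (the principal point, pixels), "cam_to_world" (4x4, takes a point from camera to world coordinates). Camera axes: x right, y down, z forward; pixel columns grow to the right and rows downward; lengths in m; the calibration is good to about 2 mm. A picture is of the moment at which its call begins.
- robot.hand_in(): hands the job in; it is judged then, once.
Trained networks look in a picture, given as the dict that the camera call returned (one of the last four; its "shot" number tells which), for a name from the list of things; names that differ only in an ending like _2 or _b are one class to them, and where a whole thing is asked for, a point or a joint stands for the part that bears it (a point fixed in the world has none). Each returns a list of dicts, best first, with "confidence" (0 to 1); they miss things now and then, are a little off and sometimes report something else, mostly with a low value. They report only what shows in the picture. A call takes as long as a camera call.
- robot.look_for(target, picture): "centre" ([column, row] in pixels, amid what is visible of it).
The state is a dict: "time_s": time; "qpos": joint angles; "dq": joint speeds; "effort": joint torques, N m; "ee_pos": TCP position; "tool_rot": TCP orientation; "wrist_force": force on the tool from outside, world axes, zero at the start; "wrist_torque": the same for the moment, N m; "width": opening from 0.0 (shut) to 1.0 (fully open); "grip_force": force on a finger pad.
Only numpy, scipy, OpenCV 4.12 (cv2) and the standard library are available. Lean on these libraries where they do the work, as an engineer would, in place of code of your own. Each camera call takes 0.05 s, during which the arm holds its last target. There are 200 camera calls.

## Task

Ready the ratchet prop for the next clay piece: lift its orange head straight up past exactly four clicks of the spring pawl, then let it down gently, not dropped, until the pawl carries it on the fourth notch, and let go. Then press the red keeper lever down until it stops, without forcing it, so that the pawl is locked; leave the cups, the jar and the clay dome where they stand.

Things in the scene. Friction and masses are not known exactly. Their poses are not given: they have to be found in the camera images.
- stand: ratchet prop of green and dark steel, bolted down, turned about z. Origin: on the table under the column's axis; z up, y points from column to keeper lever. Base plate x -75 to 75, y -70 to 120, 12 mm thick; square sleeve 46 mm wide, to z = 150 mm. On its +y side a grey pawl housing, clamped at a height that differs each time and is not given; its brass-ended spring pawl reaches to y = 74 mm
- head (a point): centre of the prop's orange head: block 36 x 36 mm (sides along the stand's x, y), 34 mm high (165 to 199 mm above the table at the start), under a rubber pad 34 x 34 x 6 mm. Top of a 0.4 to 0.65 kg column that only slides up and down and starts fully down. Let down, it sinks until the pawl carries it under the last tooth passed; even a drop of a few mm, or a hard push down, is rough
- column (a joint): lift of the column, m (0 down, 0.1 top stop). It has seven saw teeth 10 mm apart. Each, when lifted, drives the spring pawl out: the resistance grows by 6 to 14 N over some 5 mm, then falls off at once as the pawl snaps in under the tooth: one click. The first comes anywhere between 11 and 43 mm of lift, the next every 10 mm. A click cannot be undone
- keeper_press (a point): where to press the red keeper lever down: on its upper face, 55 mm from its hinge. The lever, 97 mm long, 24 mm wide, 6 mm thick, with a thicker end pad, is hinged between two posts (y 75 to 99 mm, to z = 167 mm) at the stand's y = 85, z = 155 mm, about its x axis, and rises away from the column at 37 to 46 degrees; the point starts about 190 to 197 mm high, 36 to 42 mm beyond the hinge
- keeper (a joint): angle of the keeper lever, rad: 0 fully up (open), 0.8 fully down (level, upper face 158 mm above the table, against its stop: pawl locked). It moves stiffly, 3 to 6 N pressed straight down at keeper_press, and stays where left. It closes fully only while the pawl is in
- cup1_mid (a point): centre of a dark stoneware cup, 68 mm across, 75 mm high, a bystander
- cup2_mid (a point): centre of a second such cup, a bystander
- jar_mid (a point): centre of a white lidded jar, 84 mm across, 120 mm high, a bystander
- dome_mid (a point): centre of a terracotta clay dome, 100 mm across, 54 mm high, a bystander

How it is judged:
By the outcome, as a careful person would: the job done as asked, in the order asked, and still so for the second after the job is handed in, with the robot touching nothing.
It also fails if it takes over 72 s, if anything falls off the work surface, if the arm or the gripper's body presses on something with over 40 N, if the wrist force passes 120 N, or if a joint passes its speed limit or range.

## Working session

There is one attempt and no reset: what is moved stays moved. The work goes in short steps, Python scripts to look and compute and a shell command to move; the robot and the scene stay as the last step left them, time stands still between calls to the robot, and variables do not carry over. Pictures are saved under pics/ and viewed, at most 10 in all, crops included, and the job is handed in when it is done.

```bash
ls; mkdir -p pics; cat > h.py <<'E'
import numpy as np,cv2
from station import robot
def ray(p,uv):
    f=240/np.tan(np.radians(p["vfov"])/2); return np.array([(uv[0]-p["cx"])/f,(uv[1]-p["cy"])/f,1.])
def pt(p,uv,r=2):
    u,v=int(round(uv[0])),int(round(uv[1])); d=p["depth"][max(v-r,0):v+r+1,max(u-r,0):u+r+1]; d=d[d>0]
    if not len(d): return None
    return (p["cam_to_world"]@np.append(ray(p,uv)*np.median(d),1))[:3]
def cloud(p):
    f=240/np.tan(np.radians(p["vfov"])/2); v,u=np.mgrid[:480,:640]
    d=p["depth"]; c=np.stack([(u-p["cx"])/f*d,(v-p["cy"])/f*d,d,np.ones_like(d)],-1)
    return (c@p["cam_to_world"].T)[...,:3]
def save(p,n): cv2.imwrite("pics/"+n,p["img"][...,::-1])
E
python3 - <<'E'
from h import *
np.set_printoptions(precision=4,suppress=True)
ps={}
for n in("side","top"):
    p=robot.get_image(n); ps[n]=p; save(p,n+"0.png")
    for t in("stand","head","keeper_press","keeper","cup1_mid","cup2_mid","jar_mid","dome_mid"):
        for r in robot.look_for(t,p)[:3]: print(n,t,np.round(r["centre"]),round(r["confidence"],2),pt(p,r["centre"]))
s=robot.observe(); print(s)
E
python3 - <<'E'
import cv2,numpy as np
cv2.imwrite("pics/both.png",cv2.resize(np.hstack([cv2.imread("pics/side0.png"),cv2.imread("pics/top0.png")]),(800,300)))
E
```

```text
pics
side stand [254. 275.] 0.84 [0.5119 0.0312 0.0989]
side head [261. 226.] 0.57 [0.5332 0.0345 0.2033]
side keeper_press [237. 183.] 0.95 [0.5594 0.159  0.1806]
side keeper_press [262. 228.] 0.41 [0.5338 0.0307 0.2003]
side keeper [241. 181.] 0.83 [0.567  0.1585 0.1819]
side cup1_mid [282. 188.] 0.68 [0.6737 0.2026 0.0708]
side cup2_mid [363. 345.] 0.81 [ 0.6199 -0.1338  0.0067]
side jar_mid [352. 233.] 0.95 [0.7029 0.0182 0.096 ]
side dome_mid [282. 376.] 0.66 [ 0.4655 -0.1258  0.0466]
top stand [303. 259.] 0.98 [0.5492 0.0636 0.2054]
top head [313. 267.] 0.84 [0.5348 0.0445 0.2061]
top keeper_press [246. 250.] 0.88 [0.5645 0.1718 0.1927]
top keeper [243. 248.] 0.72 [0.5681 0.1778 0.1971]
top keeper [227. 193.] 0.65 [0.6952 0.245  0.007 ]
top cup1_mid [226. 193.] 0.94 [0.6947 0.2473 0.007 ]
top cup2_mid [382. 291.] 0.59 [ 0.4872 -0.0999  0.0521]
top cup2_mid [408. 232.] 0.58 [ 0.6171 -0.1597  0.0063]
top jar_mid [313. 178.] 0.77 [0.7153 0.0496 0.1215]
top dome_mid [382. 293.] 0.81 [ 0.4839 -0.1004  0.0533]
{'time_s': 0.9, 'qpos': array([-1.2185,  0.5075, -0.2376,  1.5002,  0.1257,  1.1489, -0.1548]), 'dq': array([-0.0003,  0.0006, -0.0006,  0.0003, -0.0002, -0.0014,  0.0013]), 'effort': array([  0.    , -62.0353,  -2.185 , -24.9957,   0.0138,   0.0023,
        -0.    ]), 'ee_pos': array([0.1527, 0.6061, 0.2313]), 'tool_rot': array([[-0.9697,  0.2443,  0.    ],
       [ 0.2443,  0.9697,  0.    ],
       [-0.    ,  0.    , -1.    ]]), 'wrist_force': array([-0.6959,  0.833 ,  0.2622]), 'wrist_torque': array([-0.0454,  0.0051,  0.0508]), 'grip_force': 0.0, 'width': 0.999747779637929}
```

View pics/both.png

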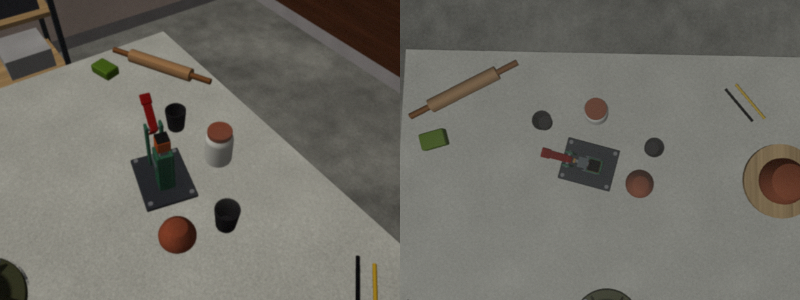

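The view shows the stand near (160,180) in the left half, the keeper lever rising away at (150,110), the jar and one cup beyond it, and the dome and the other cup in front. Next I fit the pose.

```bash
python3 - <<'E'
from h import *
np.set_printoptions(precision=4,suppress=True)
p=robot.get_image("top"); c=cloud(p); im=p["img"].astype(int)
near=np.hypot(c[...,0]-.535,c[...,1]-.045)<.2
def rect(m,n):
    q=c[m]; 
    r=cv2.minAreaRect((q[:,:2]*1000).astype(np.float32)); print(n,m.sum(),r,q.mean(0))
rect(near&(c[...,2]>.2)&(c[...,2]<.212)&(np.hypot(c[...,0]-.535,c[...,1]-.045)<.035),"pad")
d=np.hypot(c[...,0]-.54,c[...,1]-.055)<.14
rect(d&(c[...,2]>.009)&(c[...,2]<.017)&(im.sum(-1)<250),"plate")
red=near&(im[...,0]>90)&(im[...,1]<50)&(c[...,2]>.14)
q=c[red]; print("red",len(q)); m=q.mean(0); u,s,v=np.linalg.svd(q-m); print(m,v[0],q.min(0),q.max(0))
print(np.percentile(c[near][:,2],[50,90,99]))
crop=p["img"][210:310,200:360,::-1]
cv2.imwrite("pics/topc.png",cv2.resize(crop,(800,500),interpolation=2))
p=robot.get_image("side"); cv2.imwrite("pics/sidec.png",cv2.resize(p["img"][140:300,170:330,::-1],(600,600),interpolation=2))
c=cloud(p); im=p["img"].astype(int)
near=np.hypot(c[...,0]-.535,c[...,1]-.045)<.2
rect(near&(c[...,2]>.2)&(c[...,2]<.212)&(np.hypot(c[...,0]-.535,c[...,1]-.045)<.035),"pad side")
E
```

```text
pad 332 ((538.6841430664062, 48.82427978515625), (34.68550109863281, 35.10274124145508), 75.25956726074219) [0.5388 0.0489 0.2062]
plate 3780 ((537.629150390625, 44.11604309082031), (250.03065490722656, 149.12733459472656), 76.3114013671875) [0.5427 0.0678 0.0132]
red 23
[0.5722 0.1942 0.212 ] [-0.2285 -0.7638 -0.6037] [0.5506 0.1347 0.164 ] [0.5876 0.2062 0.2228]
[0.0036 0.1227 1.3231]
pad side 373 ((536.5279541015625, 46.2366943359375), (36.682701110839844, 34.973838806152344), 72.76073455810547) [0.5361 0.0456 0.2035]
```

View pics/topc.png

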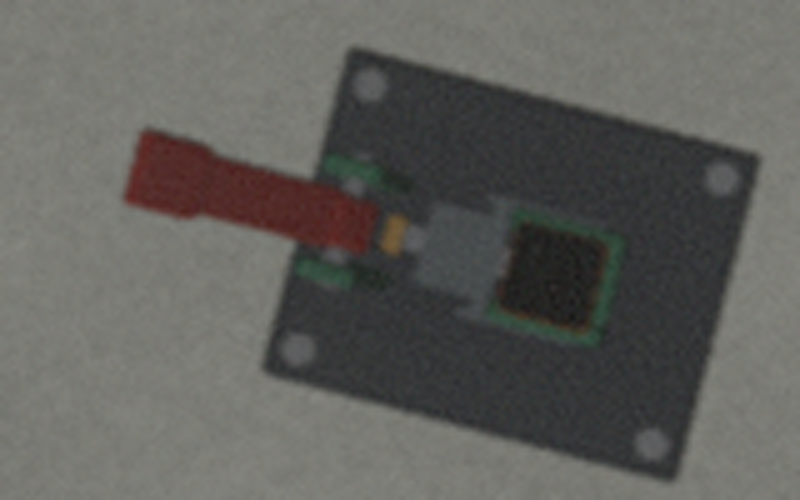

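View pics/sidec.png

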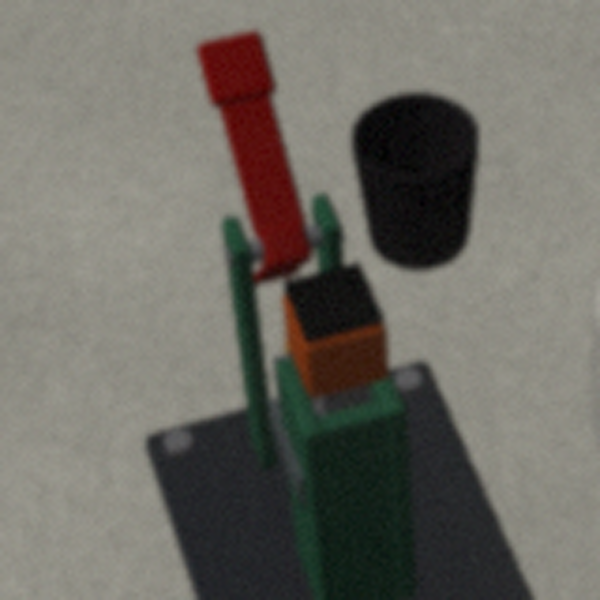

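The top view shows the stand clearly, with +y pointing up-left at about 76° in the world, the head centred at (0.5375, 0.0475) and the lever and pawl free on the +y side. I'll grip along the stand's x.

```bash
cat >> h.py <<'E'
Y=np.array([.246,.969,0]);Y/=np.linalg.norm(Y);X=np.array([Y[1],-Y[0],0]);H=np.array([.5375,.0475,0])
def rem(target,R=None):
    from scipy.spatial.transform import Rotation as Ro
    s=robot.observe(); T=s["tool_rot"]
    if R is None: R=np.stack([Y,X,[0,0,-1]],1)
    print("t",s["time_s"],"pos",s["ee_pos"].round(4),"F",s["wrist_force"].round(2),"lin mm",(T.T@(np.array(target)-s["ee_pos"])*1000).round(1),"ang",Ro.from_matrix(T.T@R).as_rotvec().round(4),"w",round(s["width"],3))
E
python3 -m creep '{"linear":[[-170,-150,-100],[-170,-150,-100],[-170,-150,-100],[-170,-150,-100],[-170,-150,-100]],"angular":[[0,0,0.55],[0,0,0.55],[0,0,0.55],[0,0,0.55],[0,0,0.55]],"fingers":[100,100,100,100,100]}'
python3 -c "
from h import *
rem(H+[0,0,.3])"
```

```text
time_s: 1.5
ee_pos: [0.2818, 0.4172, 0.3324]
tool_rot: [[-0.696, 0.718, 0.0], [0.718, 0.696, 0.0], [0.0, 0.001, -1.0]]
wrist_force: [0.4, 0.6, -0.2]
width: 1.002
grip_force: 0.0
t 1.5 pos [0.2818 0.4172 0.3324] F [ 0.38  0.6  -0.19] lin mm [-443.4  -73.9   32.3] ang [ 6.0000e-04 -3.0000e-04  1.0187e+00] w 1.002
```

```bash

python3 -m creep '{"linear":[[-220,-37,0],[-220,-37,0],[-220,-37,0],[-220,-37,0],[-220,-37,0]],"angular":[[0,0,0.51],[0,0,0.51],[0,0,0.51],[0,0,0.51],[0,0,0.51]],"fingers":[100,100,100,100,100]}' | head -2
python3 -c "
from h import *
rem(H+[0,0,.3])"
```

```text
time_s: 2.0
ee_pos: [0.4105, 0.2313, 0.3318]
t 2.0 pos [0.4105 0.2313 0.3318] F [0.61 0.59 1.  ] lin mm [-210.    76.2   32.2] ang [0.0017 0.0011 0.5048] w 1.0
```

```bash

python3 -m creep '{"linear":[[-210,76,0],[-210,76,0],[-210,76,0],[-210,76,32],[-210,76,32]],"angular":[[0,0,0.505],[0,0,0.505],[0,0,0.505],[0,0,0.505],[0,0,0.505]],"fingers":[100,100,100,100,100]}' | head -2
python3 -m creep '{"linear":[[0,0,0],[0,0,0]],"angular":[[0,0,0],[0,0,0]],"fingers":[100,100]}' | head -2
python3 - <<'E'
from h import *
rem(H+[0,0,.3])
p=robot.get_image("wrist"); c=cloud(p); save(p,"w1.png")
d=np.hypot(c[...,0]-H[0],c[...,1]-H[1])<.035
m=d&(c[...,2]>.198)&(c[...,2]<.212); q=c[m]
print(m.sum(), cv2.minAreaRect((q[:,:2]*1000).astype(np.float32)) if len(q)>5 else None, q.mean(0))
E
```

```text
time_s: 2.5
ee_pos: [0.5377, 0.0492, 0.2986]
time_s: 2.7
ee_pos: [0.5362, 0.0529, 0.299]
t 2.7 pos [0.5362 0.0529 0.299 ] F [-0.1   0.27 -0.32] lin mm [-4.9  2.5 -1. ] ang [-0.0011  0.0001  0.0065] w 0.999
2031 ((539.4515991210938, 49.86991500854492), (33.99107360839844, 34.48203659057617), 75.51725006103516) [0.53969989 0.05062938 0.20479833]
```

View pics/w1.png

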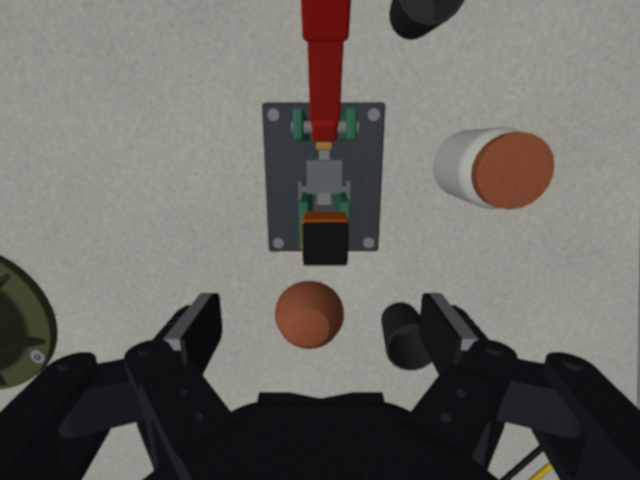

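The wrist view shows the pad's centre at (326,240), square to the fingers, with free space on both sides of it. The wrist fit gives (0.5395, 0.050), so I take the mean (0.5385, 0.0485) and descend.

```bash
sed -i 's/H=np.array(.*/H=np.array([.5387,.0487,0])/' h.py
python3 -c "
from h import *
rem(H+[0,0,.162])"
python3 -m creep '{"linear":[[-3.5,3.5,30],[-3.5,3.5,60],[-3.5,3.5,80],[-3.5,3.5,80],[-3.5,3.5,80]],"angular":[[0,0,0.006],[0,0,0.006],[0,0,0.006],[0,0,0.006],[0,0,0.006]],"fingers":[100,100,100,100,100]}' | head -2
python3 -c "
from h import *
rem(H+[0,0,.162])"
```

```text
t 2.75 pos [0.5362 0.0538 0.2994] F [-0.35  0.39 -0.36] lin mm [ -4.4   3.7 137.4] ang [-0.0004 -0.0006  0.0083] w 1.0
time_s: 3.25
ee_pos: [0.539, 0.05, 0.2203]
t 3.25 pos [0.539  0.05   0.2203] F [-0.32  0.26  0.36] lin mm [-1.3 -0.  58.3] ang [ 0.0006 -0.0007  0.0035] w 0.997
```

```bash

python3 -m creep '{"linear":[[-1,0,20],[-1,0,40],[-1,0,58],[-1,0,58],[-1,0,58]],"angular":[[0,0,0],[0,0,0],[0,0,0],[0,0,0],[0,0,0]],"fingers":[100,100,100,100,100]}' | head -2
python3 -c "
from h import *
rem(H+[0,0,.162])"
python3 -m creep '{"linear":[[0,0,0],[0,0,0],[0,0,0],[0,0,0],[0,0,0]],"angular":[[0,0,0],[0,0,0],[0,0,0],[0,0,0],[0,0,0]],"fingers":[70,55,50,45,42]}'
python3 -m creep '{"linear":[[0,0,0],[0,0,0],[0,0,0],[0,0,0],[0,0,0]],"angular":[[0,0,0],[0,0,0],[0,0,0],[0,0,0],[0,0,0]],"fingers":[38,30,20,10,0]}'
python3 -m creep '{"linear":[[0,0,0],[0,0,0],[0,0,0],[0,0,0],[0,0,0]],"angular":[[0,0,0],[0,0,0],[0,0,0],[0,0,0],[0,0,0]],"fingers":[0,0,0,0,0]}'
```

```text
time_s: 3.75
ee_pos: [0.5395, 0.0482, 0.1628]
t 3.75 pos [0.5395 0.0482 0.1628] F [-0.82 -0.36 -0.54] lin mm [ 0.3 -0.9  0.8] ang [ 0.0017 -0.0008  0.0022] w 1.002
time_s: 4.25
ee_pos: [0.5384, 0.0479, 0.1615]
tool_rot: [[0.244, 0.97, -0.0], [0.97, -0.244, 0.0], [0.0, -0.0, -1.0]]
wrist_force: [-2.6, 0.4, 4.2]
width: 0.419
grip_force: 6.4
time_s: 4.75
ee_pos: [0.5385, 0.0479, 0.1617]
tool_rot: [[0.244, 0.97, -0.0], [0.97, -0.244, 0.0], [0.0, -0.0, -1.0]]
wrist_force: [-1.9, -0.2, 5.0]
width: 0.412
grip_force: 59.3
time_s: 5.25
ee_pos: [0.5385, 0.0479, 0.1617]
tool_rot: [[0.244, 0.97, -0.0], [0.97, -0.244, 0.0], [0.0, -0.0, -1.0]]
wrist_force: [-2.1, 0.0, 6.4]
width: 0.412
grip_force: 59.3
```

```bash
{
python3 -m creep '{"linear":[[0,0,-2],[0,0,-4],[0,0,-6],[0,0,-8],[0,0,-8]],"angular":[[0,0,0],[0,0,0],[0,0,0],[0,0,0],[0,0,0]],"fingers":[0,0,0,0,0]}'
python3 -m creep '{"linear":[[0,0,-2]],"angular":[[0,0,0]],"fingers":[0]}'
python3 -m creep '{"linear":[[0,0,-2]],"angular":[[0,0,0]],"fingers":[0]}'
python3 -m creep '{"linear":[[0,0,-2]],"angular":[[0,0,0]],"fingers":[0]}'
python3 -m creep '{"linear":[[0,0,-2]],"angular":[[0,0,0]],"fingers":[0]}'
python3 -m creep '{"linear":[[0,0,-2]],"angular":[[0,0,0]],"fingers":[0]}'
python3 -m creep '{"linear":[[0,0,-2]],"angular":[[0,0,0]],"fingers":[0]}'
python3 -m creep '{"linear":[[0,0,-2]],"angular":[[0,0,0]],"fingers":[0]}'
python3 -m creep '{"linear":[[0,0,-2]],"angular":[[0,0,0]],"fingers":[0]}'
python3 -m creep '{"linear":[[0,0,-2]],"angular":[[0,0,0]],"fingers":[0]}'
} | grep -E "ee_pos|force|width"
```

```text
ee_pos: [0.5384, 0.0479, 0.1693]
wrist_force: [-0.5, 0.8, -5.6]
width: 0.416
grip_force: 60.5
ee_pos: [0.5384, 0.0479, 0.1711]
wrist_force: [-1.0, 1.0, -6.1]
width: 0.413
grip_force: 60.5
ee_pos: [0.5384, 0.0479, 0.1729]
wrist_force: [3.3, 0.1, -19.9]
width: 0.412
grip_force: 61.7
ee_pos: [0.5384, 0.0479, 0.1742]
wrist_force: [4.6, 0.5, -22.0]
width: 0.414
grip_force: 61.9
ee_pos: [0.5384, 0.0478, 0.1761]
wrist_force: [5.3, 0.5, -22.9]
width: 0.412
grip_force: 62.1
ee_pos: [0.5384, 0.0479, 0.1791]
wrist_force: [-1.5, 0.3, -6.2]
width: 0.411
grip_force: 64.6
ee_pos: [0.5384, 0.0479, 0.182]
wrist_force: [-1.5, 0.9, -8.2]
width: 0.415
grip_force: 64.2
ee_pos: [0.5384, 0.0478, 0.1834]
wrist_force: [3.5, 1.5, -20.2]
width: 0.411
grip_force: 63.0
ee_pos: [0.5384, 0.0478, 0.1848]
wrist_force: [2.9, 1.3, -22.9]
width: 0.417
grip_force: 62.5
ee_pos: [0.5384, 0.0478, 0.1866]
wrist_force: [3.5, 0.9, -24.8]
width: 0.414
grip_force: 62.3
```

One click so far, at z ≈ 0.178. The second is imminent.

```bash
{
python3 -m creep '{"linear":[[0,0,-2]],"angular":[[0,0,0]],"fingers":[0]}'
python3 -m creep '{"linear":[[0,0,-2]],"angular":[[0,0,0]],"fingers":[0]}'
python3 -m creep '{"linear":[[0,0,-2]],"angular":[[0,0,0]],"fingers":[0]}'
python3 -m creep '{"linear":[[0,0,-2]],"angular":[[0,0,0]],"fingers":[0]}'
python3 -m creep '{"linear":[[0,0,-2]],"angular":[[0,0,0]],"fingers":[0]}'
python3 -m creep '{"linear":[[0,0,-2]],"angular":[[0,0,0]],"fingers":[0]}'
python3 -m creep '{"linear":[[0,0,-2]],"angular":[[0,0,0]],"fingers":[0]}'
python3 -m creep '{"linear":[[0,0,-2]],"angular":[[0,0,0]],"fingers":[0]}'
} | grep -E "ee_pos|wrist_force"
```

```text
ee_pos: [0.5385, 0.0479, 0.1897]
wrist_force: [-2.2, 0.9, -6.4]
ee_pos: [0.5384, 0.0479, 0.1923]
wrist_force: [-1.5, 1.7, -10.3]
ee_pos: [0.5384, 0.0478, 0.1934]
wrist_force: [1.3, 1.5, -20.8]
ee_pos: [0.5384, 0.0479, 0.1948]
wrist_force: [2.5, 0.7, -21.7]
ee_pos: [0.5384, 0.0478, 0.1966]
wrist_force: [2.4, 2.0, -24.6]
ee_pos: [0.5385, 0.0479, 0.1997]
wrist_force: [-3.5, 2.3, -5.0]
ee_pos: [0.5384, 0.0479, 0.2023]
wrist_force: [-2.2, 3.4, -10.3]
ee_pos: [0.5384, 0.0478, 0.2034]
wrist_force: [1.1, 1.1, -20.8]
```

Three clicks. Now the fourth.

```bash
{
python3 -m creep '{"linear":[[0,0,-2]],"angular":[[0,0,0]],"fingers":[0]}'
python3 -m creep '{"linear":[[0,0,-2]],"angular":[[0,0,0]],"fingers":[0]}'
python3 -m creep '{"linear":[[0,0,-1]],"angular":[[0,0,0]],"fingers":[0]}'
python3 -m creep '{"linear":[[0,0,-1]],"angular":[[0,0,0]],"fingers":[0]}'
python3 -m creep '{"linear":[[0,0,0]],"angular":[[0,0,0]],"fingers":[0]}'
} | grep -E "ee_pos|wrist_force"
```

```text
ee_pos: [0.5384, 0.0479, 0.2047]
wrist_force: [0.5, 1.7, -22.1]
ee_pos: [0.5384, 0.0478, 0.2065]
wrist_force: [1.8, 2.3, -24.6]
ee_pos: [0.5385, 0.0478, 0.2087]
wrist_force: [-5.2, 2.5, -5.5]
ee_pos: [0.5385, 0.0478, 0.2103]
wrist_force: [-5.2, 2.1, -5.8]
ee_pos: [0.5385, 0.0479, 0.2105]
wrist_force: [-4.1, 2.6, -5.5]
```

Four clicks. I'll lower it in small steps until the load goes over to the pawl.

```bash
{
python3 -m creep '{"linear":[[0,0,0.5],[0,0,1]],"angular":[[0,0,0],[0,0,0]],"fingers":[0,0]}'
python3 -m creep '{"linear":[[0,0,0.5],[0,0,0.5]],"angular":[[0,0,0],[0,0,0]],"fingers":[0,0]}'
python3 -m creep '{"linear":[[0,0,0.5],[0,0,0.5]],"angular":[[0,0,0],[0,0,0]],"fingers":[0,0]}'
python3 -m creep '{"linear":[[0,0,0.5],[0,0,0.5]],"angular":[[0,0,0],[0,0,0]],"fingers":[0,0]}'
} | grep -E "ee_pos|wrist_force"
```

```text
ee_pos: [0.5385, 0.0479, 0.2096]
wrist_force: [-4.8, 3.2, -5.0]
ee_pos: [0.5385, 0.0479, 0.209]
wrist_force: [-4.2, 1.8, -5.9]
ee_pos: [0.5385, 0.0479, 0.2089]
wrist_force: [-5.7, 1.9, -2.3]
ee_pos: [0.5385, 0.0479, 0.2088]
wrist_force: [-6.4, 1.7, 1.7]
```

The pawl carries the column at z ≈ 0.2088. Releasing now.

```bash
{
python3 -m creep '{"linear":[[0,0,0],[0,0,0],[0,0,0],[0,0,0],[0,0,0]],"angular":[[0,0,0],[0,0,0],[0,0,0],[0,0,0],[0,0,0]],"fingers":[43,46,52,65,80]}'
python3 -m creep '{"linear":[[0,0,0],[0,0,0],[0,0,0],[0,0,0],[0,0,0]],"angular":[[0,0,0],[0,0,0],[0,0,0],[0,0,0],[0,0,0]],"fingers":[100,100,100,100,100]}'
python3 -m creep '{"linear":[[0,0,-20],[0,0,-40],[0,0,-60],[0,0,-80],[0,0,-80]],"angular":[[0,0,0],[0,0,0],[0,0,0],[0,0,0],[0,0,0]],"fingers":[100,100,100,100,100]}'
} | grep -E "time|ee_pos|wrist_force|width"
python3 - <<'E'
from h import *
np.set_printoptions(precision=4,suppress=True)
p=robot.get_image("wrist"); c=cloud(p); save(p,"w2.png"); im=p["img"].astype(int)
m=(np.hypot(c[...,0]-H[0],c[...,1]-H[1])<.035)&(c[...,2]>.22)&(c[...,2]<.28)
q=c[m]; print(m.sum(),np.median(q,0), cv2.minAreaRect((q[:,:2]*1000).astype(np.float32)))
red=(im[...,0]>60)&(im[...,1]<35)&(c[...,2]>.14)&(c[...,2]<.25)
q=(c[red]-H); x,y,z=q@X,q@Y,q[:,2]; ok=(abs(x)<.03)&(y>.07)&(y<.18); x,y,z=x[ok],y[ok],z[ok]
print(ok.sum(),x.mean(),y.min(),y.max(),z.min(),z.max())
b=(y>.095)&(y<.135); k=np.polyfit(y[b],z[b],1); print("slope deg",np.degrees(np.arctan(k[0])),"z at y=.12",np.polyval(k,.12))
for r in robot.look_for("keeper_press",p): print(r,pt(p,r["centre"]))
rem(H+.124*Y+[0,0,.23])
E
```

```text
time_s: 9.25
ee_pos: [0.5396, 0.0474, 0.2075]
wrist_force: [0.0, 0.4, 0.1]
width: 0.796
time_s: 9.75
ee_pos: [0.5387, 0.0478, 0.2067]
wrist_force: [-0.4, -0.3, 0.6]
width: 0.998
time_s: 10.25
ee_pos: [0.54, 0.0476, 0.2894]
wrist_force: [-0.1, -0.0, -0.1]
width: 0.998
4074 [0.5405 0.0542 0.2519] ((539.5630493164062, 49.9902229309082), (35.22376251220703, 35.99750900268555), 76.24063110351562)
4601 -0.0005747853530543227 0.07532961743635454 0.14825000240210517 0.1537671459462368 0.21442455333207658
slope deg 37.97690058473563 z at y=.12 0.1859146534129113
{'centre': [314.0, 59.0], 'confidence': 0.56} [0.567  0.168  0.1875]
{'centre': [311.7, 156.7], 'confidence': 0.35} [0.5476 0.1052 0.1121]
t 10.35 pos [0.5387 0.0478 0.2867] F [-0.98 -0.43 -1.13] lin mm [124.9  -0.1  56.8] ang [ 0.0004 -0.0003  0.0016] w 1.001
```

View pics/w2.png

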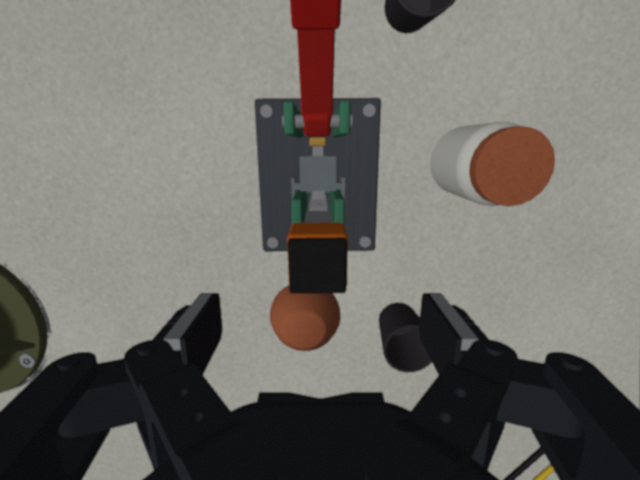

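The head now stands 47 mm up (pad top at 0.252), pixel (318,265), and the lever at (317,70) is still up at about 38°. The press point works out to stand y ≈ 0.126, z ≈ 0.191. I'll shut the fingers and move over it.

```bash
{
python3 -m creep '{"linear":[[40,0,0],[80,0,0],[120,0,0],[120,0,0],[120,0,0]],"angular":[[0,0,0],[0,0,0],[0,0,0],[0,0,0],[0,0,0]],"fingers":[0,0,0,0,0]}'
python3 -m creep '{"linear":[[0,0,20],[0,0,40],[0,0,55],[0,0,60],[0,0,60]],"angular":[[0,0,0],[0,0,0],[0,0,0],[0,0,0],[0,0,0]],"fingers":[0,0,0,0,0]}'
} | grep -E "time|ee_pos|wrist_force|width"
python3 - <<'E'
from h import *
rem(H+.120*Y+[0,0,.19])
p=robot.get_image("side"); save(p,"s2.png")
cv2.imwrite("pics/s2c.png",cv2.resize(p["img"][110:290,150:350,::-1],(660,594),interpolation=2))
E
```

```text
time_s: 10.85
ee_pos: [0.5675, 0.165, 0.2851]
wrist_force: [-0.6, -0.6, 0.6]
width: 0.141
time_s: 11.35
ee_pos: [0.5676, 0.1628, 0.2261]
wrist_force: [-0.5, -1.1, 0.0]
width: 0.0
t 11.35 pos [0.5676 0.1628 0.2261] F [-0.51 -1.15  0.04] lin mm [ 2.4  0.1 36.1] ang [-0.0013  0.0014 -0.    ] w 0.0
```

View pics/s2c.png

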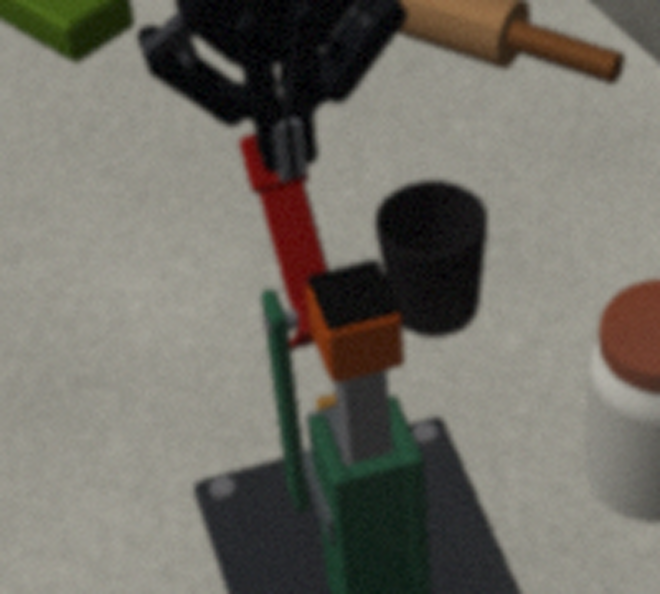

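The head stays raised at (355,315) with the column showing under it, and the shut fingers at (290,160) hang above the red lever. Now I press slowly, following the arc outward.

```bash
{
python3 -m creep '{"linear":[[1,0,6],[2,0,12],[2,0,18],[2,0,24],[2,0,26]],"angular":[[0,0,0],[0,0,0],[0,0,0],[0,0,0],[0,0,0]],"fingers":[0,0,0,0,0]}'
python3 -m creep '{"linear":[[1,0,2],[2,0,4]],"angular":[[0,0,0],[0,0,0]],"fingers":[0,0]}'
python3 -m creep '{"linear":[[1,0,2],[2,0,4]],"angular":[[0,0,0],[0,0,0]],"fingers":[0,0]}'
python3 -m creep '{"linear":[[1,0,2],[2,0,4]],"angular":[[0,0,0],[0,0,0]],"fingers":[0,0]}'
python3 -m creep '{"linear":[[1,0,2],[2,0,4]],"angular":[[0,0,0],[0,0,0]],"fingers":[0,0]}'
} | grep -E "ee_pos|wrist_force"
```

```text
ee_pos: [0.5681, 0.166, 0.1999]
wrist_force: [-0.2, 0.2, 0.4]
ee_pos: [0.5691, 0.1681, 0.1967]
wrist_force: [0.0, 0.1, 0.2]
ee_pos: [0.5697, 0.17, 0.193]
wrist_force: [-0.1, -0.5, 2.5]
ee_pos: [0.5703, 0.1723, 0.189]
wrist_force: [-0.4, -0.0, 3.0]
ee_pos: [0.5708, 0.1741, 0.1848]
wrist_force: [1.0, 0.7, 3.1]
```

```bash
{
python3 -m creep '{"linear":[[1,0,2],[2,0,4]],"angular":[[0,0,0],[0,0,0]],"fingers":[0,0]}'
python3 -m creep '{"linear":[[1,0,2],[2,0,4]],"angular":[[0,0,0],[0,0,0]],"fingers":[0,0]}'
python3 -m creep '{"linear":[[1,0,2],[2,0,4]],"angular":[[0,0,0],[0,0,0]],"fingers":[0,0]}'
python3 -m creep '{"linear":[[0.5,0,2],[1,0,4]],"angular":[[0,0,0],[0,0,0]],"fingers":[0,0]}'
python3 -m creep '{"linear":[[0.5,0,2],[1,0,4]],"angular":[[0,0,0],[0,0,0]],"fingers":[0,0]}'
python3 -m creep '{"linear":[[0,0,1],[0,0,2]],"angular":[[0,0,0],[0,0,0]],"fingers":[0,0]}'
} | grep -E "ee_pos|wrist_force"
```

```text
ee_pos: [0.5711, 0.1759, 0.1807]
wrist_force: [0.9, 0.4, 3.4]
ee_pos: [0.5716, 0.1777, 0.1766]
wrist_force: [0.8, -0.3, 2.5]
ee_pos: [0.5719, 0.1792, 0.1725]
wrist_force: [0.8, -1.5, 1.6]
ee_pos: [0.5722, 0.1803, 0.1685]
wrist_force: [0.4, -1.8, 1.0]
ee_pos: [0.5724, 0.1812, 0.1645]
wrist_force: [0.3, -2.5, 2.0]
ee_pos: [0.5724, 0.1815, 0.1626]
wrist_force: [0.5, -1.8, 2.1]
```

```bash
{
python3 -m creep '{"linear":[[0,0,1],[0,0,2]],"angular":[[0,0,0],[0,0,0]],"fingers":[0,0]}'
python3 -m creep '{"linear":[[0,0,0.5],[0,0,1]],"angular":[[0,0,0],[0,0,0]],"fingers":[0,0]}'
python3 -m creep '{"linear":[[0,0,0.5],[0,0,1]],"angular":[[0,0,0],[0,0,0]],"fingers":[0,0]}'
python3 -m creep '{"linear":[[0,0,0.5],[0,0,0.5]],"angular":[[0,0,0],[0,0,0]],"fingers":[0,0]}'
} | grep -E "ee_pos|wrist_force"
```

```text
ee_pos: [0.5725, 0.1817, 0.1608]
wrist_force: [0.2, -1.0, 2.3]
ee_pos: [0.5725, 0.1817, 0.1598]
wrist_force: [0.1, 0.5, 3.3]
ee_pos: [0.5725, 0.1818, 0.1588]
wrist_force: [0.1, -0.7, 2.0]
ee_pos: [0.5725, 0.1818, 0.1582]
wrist_force: [0.8, -0.3, 2.0]
```

```bash
{
python3 -m creep '{"linear":[[0,0,0.5],[0,0,0.5]],"angular":[[0,0,0],[0,0,0]],"fingers":[0,0]}'
python3 -m creep '{"linear":[[0,0,0.5],[0,0,0.5]],"angular":[[0,0,0],[0,0,0]],"fingers":[0,0]}'
python3 -m creep '{"linear":[[0,0,0.5],[0,0,0.5]],"angular":[[0,0,0],[0,0,0]],"fingers":[0,0]}'
} | grep -E "ee_pos|wrist_force"
```

```text
ee_pos: [0.5725, 0.1818, 0.1581]
wrist_force: [-0.2, -0.6, 4.9]
ee_pos: [0.5725, 0.1818, 0.158]
wrist_force: [-1.0, -0.1, 8.1]
ee_pos: [0.5726, 0.1818, 0.158]
wrist_force: [-2.4, -1.1, 11.6]
```

The lever is against its stop: z holds at 0.158 while the force rises to 12 N. I'll back off and check.

```bash
{
python3 -m creep '{"linear":[[0,0,-10],[0,0,-30],[0,0,-70],[0,0,-110],[0,0,-150]],"angular":[[0,0,0],[0,0,0],[0,0,0],[0,0,0],[0,0,0]],"fingers":[0,0,0,0,0]}'
python3 -m creep '{"linear":[[-60,0,0],[-120,0,0],[-120,0,0],[-120,0,0],[-120,0,0]],"angular":[[0,0,0],[0,0,0],[0,0,0],[0,0,0],[0,0,0]],"fingers":[0,0,0,0,0]}'
} | grep -E "time|ee_pos|wrist_force"
python3 - <<'E'
from h import *
np.set_printoptions(precision=4,suppress=True)
p=robot.get_image("wrist"); c=cloud(p); im=p["img"].astype(int)
m=(np.hypot(c[...,0]-H[0],c[...,1]-H[1])<.012)&(c[...,2]>.22)&(c[...,2]<.28); print("pad z",np.median(c[m][:,2]))
red=(im[...,0]>60)&(im[...,1]<35)&(c[...,2]>.13)&(c[...,2]<.25)
q=c[red]-H; x,y,z=q@X,q@Y,q[:,2]; b=(abs(x)<.03)&(y>.1)&(y<.15); k=np.polyfit(y[b],z[b],1); print(b.sum(),"slope deg",np.degrees(np.arctan(k[0])),"z",np.polyval(k,.13))
save(p,"w3.png")
p=robot.get_image("side");cv2.imwrite("pics/s3c.png",cv2.resize(p["img"][110:410,150:450,::-1],(600,600),interpolation=2))
E
```

```text
time_s: 15.8
ee_pos: [0.5718, 0.1815, 0.3083]
wrist_force: [0.5, -0.5, 0.6]
time_s: 16.3
ee_pos: [0.5429, 0.0656, 0.307]
wrist_force: [1.0, 0.3, 0.2]
pad z 0.2522363235824788
1742 slope deg 0.14706558167225098 z 0.15819377471307927
```

View pics/s3c.png

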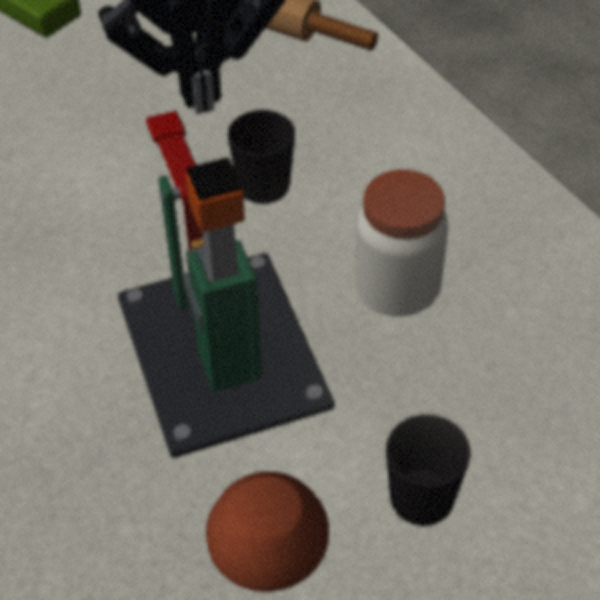

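The lever at (175,150) is level (0.1°, z 0.158), the head at (215,195) is still up at 0.252, and the cups, jar and dome stand where they were. Handing in.

```bash
python3 -c "
from station import robot
print(robot.hand_in())"
```

```text
the job is handed in; nothing more can be done
None
```

The job is handed in: the head went up past exactly four clicks and now rests on the fourth notch, 47 mm up; the keeper lever is level against its stop, and the cups, jar and dome were not touched.

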